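# Fit the spare roller to the cleaner head and swing its retaining bar home

## Task

Swing the orange retaining bar of the upturned floor-cleaner head wide open, take the blue roller from its aluminium cradle and lay it (do not drop it) with its two steel shaft ends in the grey V seats of the head, then swing the bar back over the roller until it is fully home against its stop. Let go of everything, and do not disturb the screwdriver, the phone or the metal dish.

Things in the scene. Friction and masses are not known exactly. Their poses are not given: they have to be found in the camera images.
- head: Black floor-cleaner head lying belly up, fixed: tray 250 (x) x 136 (y) x 6 mm, rim 14 mm high, with hinge post at x = -110 mm, 92 mm high. Origin: centre of its underside, at bench height; x along it from the bar's hinge to the stop, y to the side where the bar opens, z up. Floor between the seats clear for fingers to 60 mm either side. Hose neck on the +y side to y = 122 mm, 44 mm high.
- seat (a point): Where the centre of a seated roller is: on the head's x axis, 48 mm above the bench; axes as the head's. The two grey V seats (90 degrees, open upwards, 8 mm thick) stand 85 mm either side along x, inner faces 162 mm apart; lowest line 39.5 mm, tops about 61 mm above the bench and 42 mm wide there.
- bar_stop (a point): Top of the fixed grey stop post of the head (12 x 10 mm, 92 mm above the bench), at x = 118, y = -14 mm of the head; the bar's free end comes to rest against its +y side.
- bar (a joint): Angle of the level orange bar about its upright hinge, rad: 0 = fully home over the seats along the head's x; grows counter-clockwise from above, to the open stop at 1.6. Starts at 0.4 to 0.75, in the roller's way. Slightly stiff (0.25 N m), stays where left. 16 mm wide, 234 mm from hinge to tip, underside 70, top 86 mm above the bench; clears a seated roller (top 65) by 5 mm.
- bar_hinge (a point): Point on the bar's hinge axis, 78 mm above the bench; it does not move with the bar. Axes as the head's.
- bar_tab (a point): Point on the bar's middle line 200 mm from the hinge, 78 mm above the bench, near the free end; moves with the bar, x from hinge to free end. A thumb tab 30 mm long, 16 mm wide stands here on the bar, its top 106 mm above the bench. It can be pushed on either side.
- roller: Loose blue roller, about 180 g: core 34 mm in diameter, 150 mm long, a steel shaft end 12 mm in diameter, 21 mm long at each end. Origin: its centre; x along its axis (either way round will do); y and z turn as it rolls. Starts in the cradle, axis 45 mm above the bench. In the head the core goes between the seats, 6 mm to spare at each end.
- cradle: Aluminium cradle fixed to the bench, base 150 (x) x 70 (y) x 10 mm, with two V supports 14 mm thick at x = -50 and +50 mm, 42 mm high and about 42 mm wide at the top. Origin: centre of its underside; x along the roller. Between the supports the roller's core is free for fingers.
- screwdriver: Loose screwdriver lying on the bench, about 200 mm long; bystander. Origin near its middle.
- dish: Loose round metal dish, 84 mm across, 28 mm high; bystander. Origin: centre of its underside.
- phone: Loose dark phone 140 x 66 x 9 mm lying flat; bystander. Origin: centre of its underside, x along its length.
Not all that is in view belongs to the job. Leave any turquoise look-alike of the roller alone.

How it is judged:
By the outcome, as a careful person would: the job done as asked, in the order asked, and still so for the second after the job is handed in, with the robot touching nothing.
It also fails if it takes over 62 s, if anything falls off the work surface, if the arm or the gripper's body presses on something with over 40 N, if the wrist force passes 120 N, or if a joint passes its speed limit or range.

## Robot

A 6-joint arm with a two-finger parallel gripper is mounted at the origin on the work surface. World frame = base frame: x ahead of the robot, y to its left, z up, the work surface at z = 0. Lengths are in m, angles in degrees, forces in N, time in s.
With the tool pointing down it reaches from about 0.35 to 0.95 m from the base axis. Payload 17.4 kg.
Tool frame: the origin (TCP) lies at the very end of the fingers, on their centre line; the grasp point (between the pads) lies 19 mm behind it; y points along the fingers, x is the direction in which the jaws open and shut, and the axes are right-handed (so a half turn about y gives the same grasp; the last joint's range is limited). The gripper opens to 93 mm and grips with 3 to 60 N. Pads are 15 mm wide; open, the fingers measure 128 mm over their backs; the gripper's body (75 mm by 188 mm) begins 65 mm behind the grasp point.
Start: joints at [-76.02, 6.646, 82.598, -0, 90.757, -2.166], TCP at [0.188, -0.648, 0.219] pointing down, gripper open.
Joint ranges: [-162.19, 162.19], [-47.58, 125.68], [4.15, 143.07], [-65.23, 245.23], [0.69, 171.88], [-170.13, 170.13]. Speed limits (degrees/s): [108.29, 108.29, 127.2, 180, 180, 180].

## Interface

Orientations are given as [roll, pitch, yaw] about the fixed x, y, z axes, in that order (R = Rz(yaw) Ry(pitch) Rx(roll)).
In Python, from cell import get_obs, get_image, finish_job gives the robot as it stands. The module is installed in compiled form; this text tells all that it offers.
- The arm moves only by the shell command python3 -m crank 'ROWS' [FORCE]. ROWS is text: rows parted by semicolons, each of 7 numbers parted by spaces: the shift along the tool's x, y, z in m, then the turn, a rotation vector about the tool's x, y, z in degrees, then the opening, from 0 (shut) to 1 (fully open). In form: x y z rx ry rz fingers; .... A call has 1 to 12 rows; each row shifts and turns the pose as measured when the row begins, along the tool's axes as they then stand; what a row does not reach is not made up. A row lasts 1/12 s, in which the tool goes at most 41.7 mm and 7.16 degrees, less where a joint would pass 70% of its speed; a pose out of reach is approached as far as the arm can. A call with a gripper value outside its range is refused whole. The fingers move at their own pace and stop on an object; FORCE is the grip in N (left out, the last holds). Time passes only in rows, so rows that do not move let the fingers close. It gives the time, the measured TCP pose, the force and the opening at its end, in the units of the state.
- get_obs(): the state, without advancing time (a new reading comes with each control period).
- get_image(name): name is "side" or "top" or "wrist"; returns a dict with "pixels" (400x640x3 uint8, blue, green, red), "mtx" (3x3 intrinsics, pixels), "distortion" ([k1, k2, p1, p2, k3] as OpenCV has them; the pictures are not rectified), "R" (3x3) and "t" (3): a world point X has camera coordinates R X + t. Camera axes: x right, y down, z forward; pixel columns grow to the right and rows downward; lengths in m; the calibration is good to about 2 mm. A picture is of the moment at which its call begins. There is no depth.
- finish_job(): hands the job in, once; it reports no verdict.
The state is a dict: "time_s": time; "qpos": joint angles; "qvel": joint speeds; "joint_torque": joint torques, N m; "tool_pos": TCP position; "ee_rot": TCP orientation; "force": force on the tool from outside, world axes, zero at the start; "ft_torque": the same for the moment, N m; "width": opening from 0.0 (shut) to 1.0 (fully open).
Only numpy, scipy, OpenCV 4.12 (cv2) and the standard library are available. Lean on these libraries where they do the work, as an engineer would, in place of code of your own. Each camera call takes 0.05 s, during which the arm holds its last target. There are 200 camera calls.

## Working session

There is one attempt and no reset: what is moved stays moved. The work goes in short steps, Python scripts to look and compute and a shell command to move; the robot and the scene stay as the last step left them, time stands still between calls to the robot, and variables do not carry over. Pictures are saved under pics/ and viewed, about 8 in all and at most 12, crops included, and the job is handed in when it is done.

```bash
mkdir -p pics
python3 - <<'E'
from cell import *
import cv2
for n in("top","side"):
    d=get_image(n); cv2.imwrite(f"pics/{n}0.png",d["pixels"]); print(n,d["mtx"].tolist(),d["distortion"],d["R"].tolist(),d["t"])
print(get_obs())
E
```

```text
top [[431.92823299419246, 0.0, 320.0046476848964], [0.0, 431.92823299419246, 200.51240853992414], [0.0, 0.0, 1.0]] [-0.10585386  0.          0.          0.          0.        ] [[-0.0062496833038564155, -0.99957112469505, -0.028609581165662153], [-0.9921562739536727, 0.009770216190745046, -0.12462131009563052], [0.12484738488637515, 0.027606331727689146, -0.9917918233861249]] [-0.12977358  0.50991149  1.22627631]
side [[458.422782648654, 0.0, 324.92080525232274], [0.0, 458.422782648654, 200.15916794693956], [0.0, 0.0, 1.0]] [-0.0451453  0.         0.         0.         0.       ] [[-0.961253842220541, -0.27531832710673265, 0.013815555558776508], [-0.18982448805721683, 0.624751886390278, -0.7573980090979939], [0.1998942584219543, -0.7306742770968058, -0.6528073117229904]] [0.45676119 0.26925632 0.87230134]
{'time_s': 0.1, 'qpos': array([-7.60187609e+01,  6.67288497e+00,  8.26301556e+01,  1.26430625e-03,
        9.07575875e+01, -2.16703780e+00]), 'qvel': array([ 0.06774994, -0.02420582, -0.17371479, -0.01610973, -0.02211481,
       -0.0141316 ]), 'joint_torque': array([-3.91157118e-04, -7.22889304e+01, -6.23864436e+01,  7.79862469e-02,
        2.27063941e-02, -5.69982922e-05]), 'tool_pos': array([ 0.18767482, -0.64820181,  0.21798036]), 'ee_rot': array([-8.99964442e+01,  6.05368446e-02, -7.38517052e+01]), 'force': array([ 0.40795244, -0.30590207,  0.54849592]), 'ft_torque': array([-0.02982884, -0.03862163,  0.00864717]), 'width': 1.0015992059989984}
```

View pics/top0.png

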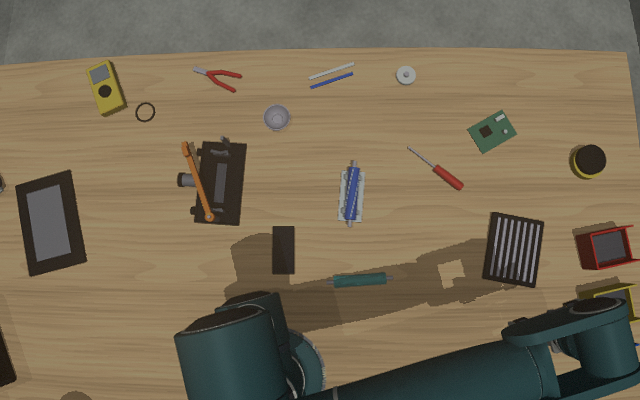

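View pics/side0.png

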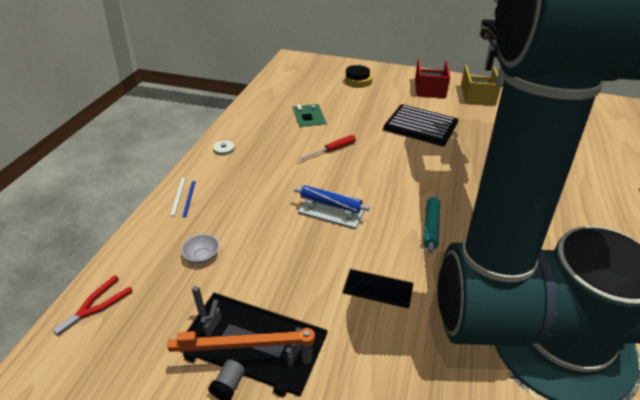

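Candidates for the roller are the blue one in the aluminium cradle at top (351,192), the turquoise one at (360,280) and the thin blue pen at (331,80). The first fits: it's blue, has steel shaft ends and sits in the cradle. I'll confirm with an enlarged crop.

```bash
python3 - <<'E'
import cv2,numpy as np
a=cv2.imread("pics/top0.png")
A=cv2.resize(a[125:235,170:255],None,fx=5,fy=5,interpolation=cv2.INTER_CUBIC);B=cv2.resize(a[145:255,325:385],None,fx=5,fy=5,interpolation=cv2.INTER_CUBIC)
cv2.imwrite("pics/crop.png",np.hstack([A,B]))
E
cat > h.py <<'E'
import numpy as np,cv2
from cell import *
def ray(d,px):
    u=cv2.undistortPoints(np.array([[px]],float),d["mtx"],d["distortion"])[0,0]
    R=np.array(d["R"]);t=np.array(d["t"]);return -R.T@t,R.T@np.array([u[0],u[1],1])
def onz(d,px,z):
    c,v=ray(d,px);return c+v*(z-c[2])/v[2]
def proj(d,X):
    return cv2.projectPoints(np.atleast_2d(np.array(X,float)),cv2.Rodrigues(np.array(d["R"]))[0],np.array(d["t"]),d["mtx"],d["distortion"])[0][:,0]
def mask(im,lo,hi,box=None):
    m=cv2.inRange(cv2.cvtColor(im,cv2.COLOR_BGR2HSV),lo,hi)
    if box: 
        k=np.zeros_like(m);x0,y0,x1,y1=box;k[y0:y1,x0:x1]=1;m*=k
    return m
E
```

```text
(no output)
```

View pics/crop.png

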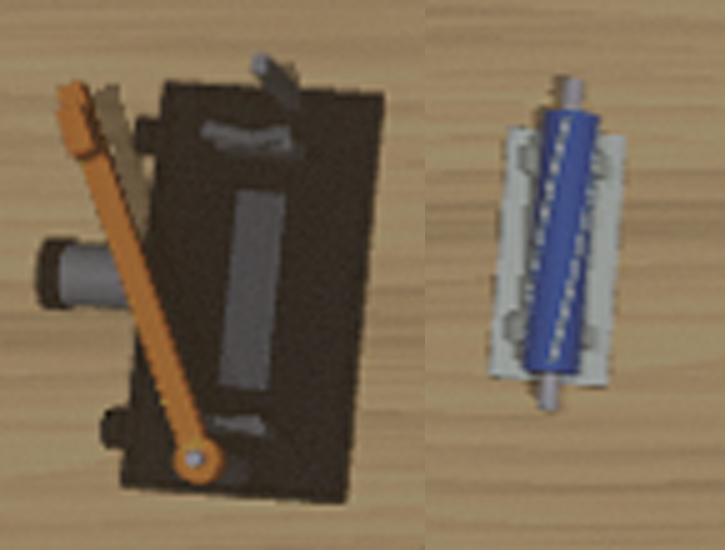

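The crop shows the blue roller with steel ends in its cradle, shaft ends at about (354,160) and (350,227). The bar's hinge is at (209,217), its tab at (185,145) and the stop top at (222,137). That confirms the target.

Run:
```python
from h import *
from scipy.optimize import least_squares
d=get_image("top");s=get_image("side")
C=lambda x,y:(x/5+170-.4,y/5+125-.4)
hp=[(d,C(195,459),(-.110,0,.092)),(d,C(261,63),(.118,-.014,.092)),(d,C(165,82),(.125,.068,.014)),(d,C(383,95),(.125,-.068,.014)),(d,C(345,502),(-.125,-.068,.014)),(d,C(120,488),(-.125,.068,.014)),(s,(308,336),(-.110,0,.092)),(s,(196,290),(.118,-.014,.092))]
def W(p,L):
    c,q=np.cos(p[2]),np.sin(p[2]);return np.array([p[0]+c*L[0]-q*L[1],p[1]+q*L[0]+c*L[1],L[2]])
f=lambda p:np.concatenate([proj(k,W(p,L))[0]-u for k,u,L in hp])
r=least_squares(f,[.68,.25,0],loss='soft_l1');print("head",r.x[:2],np.degrees(r.x[2]),f(r.x).round(1).tolist())
# roller via blue mask, both views
for k,z,box in((d,.045,(325,145,385,235)),(s,.045,(285,170,375,225))):
    m=mask(k["pixels"],(108,120,50),(130,255,255),box)
    ys,xs=np.nonzero(m);P=np.array([onz(k,(x,y),z+.010)[:2] for x,y in zip(xs,ys)])
    c=P.mean(0);u,S,v=np.linalg.svd(P-c);t=(P-c)@v[0];print("roller",len(P),(c+v[0]*(t.min()+t.max())/2),np.degrees(np.arctan2(v[0,1],v[0,0])),t.max()-t.min())
D=lambda x,y:((x-425)/5+325-.4,y/5+145-.4)
e=[onz(d,D(571,77),.051),onz(d,D(547,410),.051)];print("ends",e,np.linalg.norm(e[0]-e[1]))
tb=onz(d,C(72,90),.106);h=W(r.x,(-.11,0,0));v=tb-h;print("tab",tb,"bar ang",np.degrees(np.arctan2(v[1],v[0])-r.x[2]),np.hypot(v[0],v[1]))
print("dish",onz(d,(277,118),.02),"phone",onz(d,(283,250),.009),"scr",onz(d,(435,168),.01))
```

```text
head [0.56734387 0.1675459 ] -4.449654047629214 [-0.1, 0.6, -0.2, 0.8, -0.5, 0.1, -0.4, -0.0, -0.7, 1.0, -0.4, 0.5, -1.0, -4.6, -0.4, -3.3]
roller 314 [ 0.52749157 -0.22630801] 172.2875875100973 0.14919812279480146
roller 550 [ 0.52462832 -0.21301663] 175.12401604306032 0.1534774765019019
ends [array([ 0.62332393, -0.23295857,  0.051     ]), array([ 0.43086086, -0.21622399,  0.051     ])] 0.193189229859991
tab [0.6689221  0.24952489 0.106     ] bar ang 23.620856479064017 0.2236499606780341
dish [ 0.76324504 -0.0048793   0.02      ] phone [ 0.36647247 -0.0239384   0.009     ] scr [ 0.60581277 -0.47734666  0.01      ]
```

```bash
cat >> h.py <<'E'
HEAD=np.array([.5673,.1675]);HY=-4.45
def hw(x,y):
    a=np.radians(HY);c,s=np.cos(a),np.sin(a);return HEAD+[c*x-s*y,s*x+c*y]
def to(x,y,z,yaw):
    "shift in present tool axes + ry to reach pose (tool down)"
    o=get_obs();p=np.array(o["tool_pos"]);a=np.radians(o["ee_rot"][2])
    e=np.array([x,y,z])-p;dy=(yaw-o["ee_rot"][2]+180)%360-180
    print("t",round(o["time_s"],2),"pos",p.round(4),"rot",np.round(o["ee_rot"],2),"F",np.round(o["force"],1),"w",round(o["width"],3))
    print("  shift x %.4f y %.4f z %.4f  ry %.2f"%(np.cos(a)*e[0]+np.sin(a)*e[1],-e[2],-np.sin(a)*e[0]+np.cos(a)*e[1],-dy))
E
python3 -m crank '0 0 0 0 6.9 0 0;0 0 0 0 6.9 0 0;0 0 0 0 6.8 0 0'
python3 -c "
from h import *
to(.53,-.2,.26,HY-90);to(*hw(.075,.03),.26,HY-90)"
```

```text
time_s: 0.45
tool_pos: [0.1876, -0.6481, 0.2175]
ee_rot: [-90.0, 0.1, -94.9]
force: [0.3, -0.0, -0.3]
width: 0.835
t 0.45 pos [ 0.1876 -0.6481  0.2175] rot [-90.03   0.1  -94.92] F [ 0.3 -0.  -0.3] w 0.835
  shift x -0.4758 y -0.0425 z 0.3027  ry -0.47
t 0.45 pos [ 0.1876 -0.6481  0.2175] rot [-90.03   0.1  -94.92] F [ 0.3 -0.  -0.3] w 0.835
  shift x -0.8757 y -0.0425 z 0.3831  ry -0.47
```

```bash
python3 -m crank '-0.033 -0.003 0.021 0 0 0 0;-0.033 -0.003 0.021 0 0 0 0;-0.033 -0.003 0.021 0 0 0 0;-0.033 -0.003 0.021 0 0 0 0;-0.033 -0.003 0.021 0 0 0 0;-0.033 -0.003 0.021 0 0 0 0;-0.033 -0.003 0.021 0 0 0 0;-0.033 -0.003 0.021 0 0 0 0;-0.033 -0.003 0.021 0 0 0 0;-0.033 -0.003 0.021 0 0 0 0;-0.033 -0.003 0.021 0 0 0 0;-0.033 -0.003 0.021 0 0 0 0'
python3 -c "
from h import *
to(.53,-.22,.26,HY-90);to(*hw(.0,-.05),.28,HY-90)
d=get_image('wrist');cv2.imwrite('pics/w1.png',d['pixels']);print(np.array(d['R']).round(2).tolist(),-np.array(d['R']).T@d['t'])"
```

```text
time_s: 1.45
tool_pos: [0.4822, -0.2654, 0.252]
ee_rot: [-90.2, 0.3, -96.1]
force: [0.7, -0.4, 0.4]
width: 0.011
t 1.45 pos [ 0.4822 -0.2654  0.252 ] rot [-90.16   0.3  -96.1 ] F [ 0.7 -0.4  0.4] w 0.011
  shift x -0.0502 y -0.0080 z 0.0427  ry -1.65
t 1.45 pos [ 0.4822 -0.2654  0.252 ] rot [-90.16   0.3  -96.1 ] F [ 0.7 -0.4  0.4] w 0.011
  shift x -0.3895 y -0.0280 z 0.0401  ry -1.65
[[-0.11, -0.99, -0.0], [-0.96, 0.1, 0.25], [-0.24, 0.03, -0.97]] [ 0.54903255 -0.27263164  0.41770711]
```

View pics/w1.png

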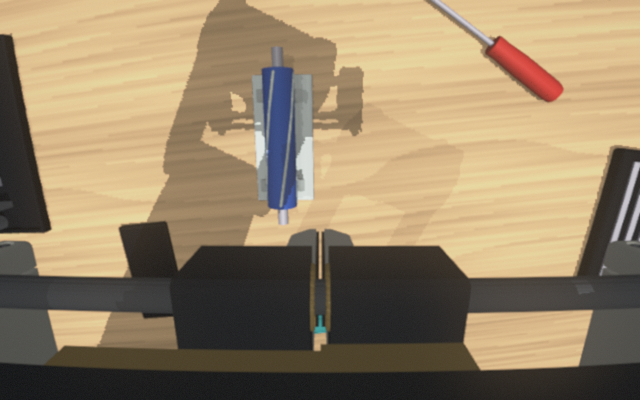

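The wrist view shows the roller in its cradle, shaft ends at (277,47) and (283.5,223), with the closed fingers at (320,240).

```bash
python3 - <<'E'
from h import *
d=get_image("wrist")
m=mask(d["pixels"],(108,120,40),(130,255,255),(250,40,320,230));ys,xs=np.nonzero(m)
P=np.array([onz(d,(x,y),.055)[:2] for x,y in zip(xs,ys)]);(c,wh,a)=cv2.minAreaRect(P.astype(np.float32));print("core",c,wh,a)
e=[onz(d,(277.3,47),.051),onz(d,(283.7,223),.051)];print("ends",e,(e[0]+e[1])/2,np.degrees(np.arctan2(*(e[0]-e[1])[1::-1])),np.linalg.norm(e[0]-e[1]))
to(*hw(.0,-.05),.28,HY-90)
E
python3 -m crank '-0.036 -0.003 0.004 0 -1.6 0 0;-0.036 -0.003 0.004 0 0 0 0;-0.036 -0.003 0.004 0 0 0 0;-0.036 -0.003 0.004 0 0 0 0;-0.036 -0.003 0.004 0 0 0 0;-0.036 -0.003 0.004 0 0 0 0;-0.036 -0.003 0.004 0 0 0 0;-0.036 -0.003 0.004 0 0 0 0;-0.036 -0.003 0.004 0 0 0 0;-0.036 -0.003 0.004 0 0 0 0;0 0 0 0 0 0 0'
python3 -c "
from h import *
to(*hw(.09,.03),.12,HY-90)
d=get_image('wrist');cv2.imwrite('pics/w2.png',d['pixels'])"
```

```text
core (0.5256392955780029, -0.2248125672340393) (0.02898988500237465, 0.14992882311344147) 84.83242797851562
ends [array([ 0.62466355, -0.22921673,  0.051     ]), array([ 0.43602258, -0.21173541,  0.051     ])] [ 0.53034306 -0.22047607  0.051     ] -5.294466323505467 0.18944923664227004
t 1.55 pos [ 0.484  -0.2633  0.2523] rot [-90.12   0.34 -95.82] F [ 0.4 -0.9  0.2] w 0.007
  shift x -0.3871 y -0.0277 z 0.0404  ry -1.37
time_s: 2.47
tool_pos: [0.5513, 0.104, 0.2831]
ee_rot: [-90.3, 0.3, -94.4]
force: [0.4, -1.1, -0.2]
width: 0.008
t 2.47 pos [0.5513 0.104  0.2831] rot [-90.27   0.31 -94.43] F [ 0.4 -1.1 -0.2] w 0.008
  shift x -0.0945 y 0.1631 z 0.1010  ry 0.02
```

View pics/w2.png

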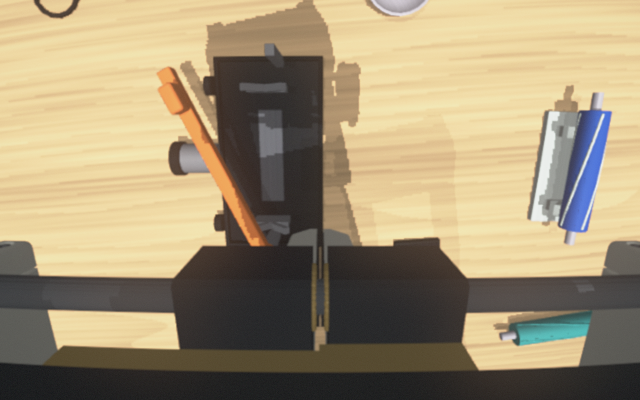

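The wrist view shows the head's far tray corners at (215,58) and (322,57), the stop top at (270,46) and the tab at about (171,90).

Run:
```python
from h import *
d=get_image("wrist")
a=np.radians(-HY);R=np.array([[np.cos(a),-np.sin(a)],[np.sin(a),np.cos(a)]])
for n,u,z in(("c+",(215,58),.014),("c-",(322,57),.014),("stop",(269,46),.092),("tab",(174,97),.106),("pl",(248,90),.061),("seat",(263.5,88),.061)):
    print(n,(R@(onz(d,u,z)[:2]-HEAD)).round(4))
for th in range(24,93,8):
    t=np.radians(th);o=8+17.5*np.cos(t)+7.5*np.sin(t)
    p=np.array([-110,0])+200*np.array([np.cos(t),np.sin(t)])+o*np.array([np.sin(t),-np.cos(t)]);print(th,p.round(0),hw(*p/1000).round(3))
```

```text
c+ [0.1233 0.0637]
c- [ 0.1235 -0.0674]
stop [ 0.1221 -0.0145]
tab [0.0731 0.0798]
pl [0.082  0.0148]
seat [ 0.084  -0.0026]
24 [84. 57.] [0.655 0.217]
32 [74. 83.] [0.647 0.245]
40 [ 60. 108.] [0.636 0.271]
48 [ 43. 132.] [0.62  0.296]
56 [ 22. 152.] [0.601 0.318]
64 [ -2. 170.] [0.578 0.337]
72 [-29. 184.] [0.553 0.353]
80 [-57. 194.] [0.525 0.365]
88 [-87. 199.] [0.496 0.373]
```

```bash
python3 -m crank '-0.019 0.016 0.020 0 0 0 0;-0.019 0.016 0.020 0 0 0 0;-0.019 0.016 0.020 0 0 0 0;-0.019 0.016 0.020 0 0 0 0;-0.019 0.016 0.020 0 0 0 0;0 0.031 0 0 0 0 0;0 0.031 0 0 0 0 0;0 0.031 0 0 0 0 0;0 0.029 0 0 0 0 0;0 0 0 0 0 0 0'
python3 -c "
from h import *
to(*hw(.084,.057),.08,HY-90)"
```

```text
time_s: 3.4
tool_pos: [0.665, 0.173, 0.0736]
ee_rot: [-90.0, 0.1, -95.3]
force: [-0.5, 0.3, -1.0]
width: 0.005
t 3.4 pos [0.665  0.173  0.0736] rot [-9.001e+01  6.000e-02 -9.531e+01] F [-0.5  0.3 -1. ] w 0.005
  shift x -0.0437 y -0.0064 z -0.0136  ry -0.86
```

```bash
python3 -m crank '-0.015 -0.006 -0.004 0 -0.9 0 0;-0.015 0 -0.004 0 0 0 0;-0.014 0 -0.005 0 0 0 0;-0.013 0 -0.005 0 0 0 0;-0.013 0 -0.005 0 0 0 0;-0.013 0 -0.007 0 0 0 0;-0.013 0 -0.007 0 0 0 0;-0.012 0 -0.009 0 0 0 0;-0.012 0 -0.009 0 0 0 0;-0.010 0 -0.010 0 0 0 0;-0.010 0 -0.010 0 0 0 0;0 0 0 0 0 0 0'
python3 -c "
from h import *
to(*hw(.022,.152),.08,HY-90)
to(*hw(-.002,.170),.08,HY-90)"
```

```text
time_s: 4.4
tool_pos: [0.5963, 0.3314, 0.0891]
ee_rot: [-89.6, 0.2, -94.5]
force: [-0.3, 0.4, -0.6]
width: 0.001
t 4.4 pos [0.5963 0.3314 0.0891] rot [-89.59   0.19 -94.47] F [-0.3  0.4 -0.6] w 0.001
  shift x 0.0136 y 0.0091 z 0.0058  ry -0.02
t 4.4 pos [0.5963 0.3314 0.0891] rot [-89.59   0.19 -94.47] F [-0.3  0.4 -0.6] w 0.001
  shift x -0.0044 y 0.0091 z -0.0182  ry -0.02
```

```bash
python3 -m crank '-0.003 0.004 -0.009 0 0 0 0;-0.002 0.004 -0.009 0 0 0 0;-0.007 0 -0.013 0 0 0 0;-0.007 0 -0.013 0 0 0 0;-0.005 0 -0.014 0 0 0 0;-0.005 0 -0.014 0 0 0 0;-0.003 0 -0.015 0 0 0 0;-0.002 0 -0.015 0 0 0 0;0 0 0 0 0 0 0'
python3 -c "
from h import *
to(*hw(-.098,.199),.08,HY-90)
d=get_image('top');cv2.imwrite('pics/t2.png',cv2.resize(d['pixels'][90:250,130:290],None,fx=3.5,fy=3.5))"
```

```text
time_s: 5.15
tool_pos: [0.4867, 0.3765, 0.0792]
ee_rot: [-89.5, 0.2, -94.5]
force: [0.3, -0.1, -0.4]
width: 0.005
t 5.15 pos [0.4867 0.3765 0.0792] rot [-89.55   0.17 -94.52] F [ 0.3 -0.1 -0.4] w 0.005
  shift x 0.0031 y -0.0008 z -0.0014  ry -0.07
```

View pics/t2.png

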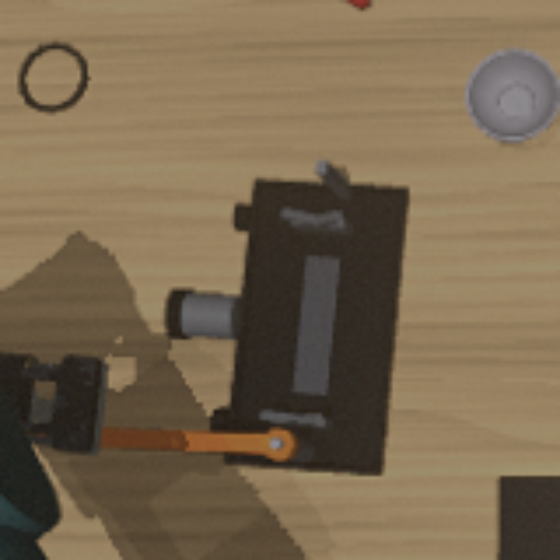

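The top crop shows the bar open at roughly 90° to the head, hinge at (280,443) and running left to the gripper. The V seats at (312,218) and (292,418) are clear. I'm retreating and going to the roller.

```bash
python3 -m crank '0 0 0.015 0 0 0 0.3;0 -0.01 0.015 0 0 0 0.6;0 -0.036 0 0 0 0 1;0 -0.036 0 0 0 0 1;0 -0.036 0 0 0 0 1;0.03 -0.02 0 0 0 0 1;0.036 0 0 0 0 0 1;0.036 0 0 0 0 0 1;0.036 0 0 0 0 0 1;0.036 0 0 0 0 0 1;0.036 0 0 0 0 0 1;0.036 0 0 0 0 0 1'
python3 -c "
from h import *
to(.528,-.2235,.15,-95.2)"
```

```text
time_s: 6.2
tool_pos: [0.5088, 0.1197, 0.2244]
ee_rot: [-89.6, 0.2, -94.3]
force: [0.2, -0.3, 0.1]
width: 0.817
t 6.2 pos [0.5088 0.1197 0.2244] rot [-89.56   0.21 -94.31] F [ 0.2 -0.3  0.1] w 0.817
  shift x 0.3408 y 0.0744 z 0.0449  ry 0.89
```

```bash
python3 -m crank '0.034 0 0.0045 0 0 0 1;0.034 0 0.0045 0 0 0 1;0.034 0 0.0045 0 0 0 1;0.034 0 0.0045 0 0 0 1;0.034 0 0.0045 0 0 0 1;0.034 0 0.0045 0 0 0 1;0.034 0 0.0045 0 0.9 0 1;0.034 0.015 0.0045 0 0 0 1;0.034 0.015 0.0045 0 0 0 1;0.03 0.015 0.0045 0 0 0 1;0 0.015 0 0 0 0 1;0 0 0 0 0 0 1'
python3 -c "
from h import *
to(.528,-.2235,.026,-95.2)
d=get_image('wrist');cv2.imwrite('pics/w3.png',d['pixels'])"
```

```text
time_s: 7.2
tool_pos: [0.5307, -0.2562, 0.1665]
ee_rot: [-89.1, 0.2, -96.1]
force: [0.0, 0.5, -0.9]
width: 0.998
t 7.2 pos [ 0.5307 -0.2562  0.1665] rot [-89.12   0.19 -96.06] F [ 0.   0.5 -0.9] w 0.998
  shift x -0.0322 y 0.1405 z -0.0061  ry -0.86
```

View pics/w3.png

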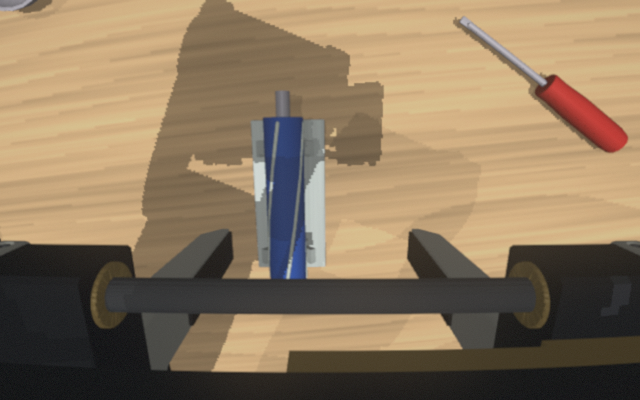

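The wrist view shows the shaft's far end at (283,92), the core's far end at row 118 and the fingertips at (222,232) and (420,232), so the tool sits to the right of the roller. I'll recheck the axis and shift.

```bash
python3 -m crank '-0.016 0 -0.003 -0.9 -0.9 0 1;-0.016 0 -0.003 0 0 0 1;0 0 0 0 0 0 1'
python3 - <<'E'
from h import *
d=get_image("wrist")
m=mask(d["pixels"],(108,100,30),(130,255,255),(220,60,420,290));ys,xs=np.nonzero(m)
print(xs.min(),xs.max(),ys.min(),ys.max())
L=[]
for y in range(ys.min()+8,ys.max()-5,8):
    r=xs[ys==y];L.append((onz(d,((r.min()+r.max())/2,y),.05)[:2]))
L=np.array(L);k=np.polyfit(L[:,0],L[:,1],1);print("yaw",np.degrees(np.arctan(k[0])),"y at .528",np.polyval(k,.528))
y=ys.min();print("far core end",onz(d,(xs[ys==y+1].mean(),y),.06), "centre x~",onz(d,(xs[ys==y+1].mean(),y),.06)[0]-.075)
to(.528,np.polyval(k,.528),.026,np.degrees(np.arctan(k[0]))-90)
E
```

```text
time_s: 7.5
tool_pos: [0.5288, -0.2218, 0.1706]
ee_rot: [-89.9, 0.1, -95.1]
force: [-0.8, 0.5, -0.6]
width: 1.0
306 343 109 278
yaw -4.791096392750435 y at .528 -0.2243268044477874
far core end [ 0.59984556 -0.23140058  0.06      ] centre x~ 0.5248455598745482
t 7.55 pos [ 0.529  -0.2225  0.1708] rot [-89.92   0.11 -95.1 ] F [ 0.1 -0.4 -0.1] w 0.998
  shift x 0.0019 y 0.1448 z -0.0008  ry -0.31
```

```bash
python3 -m crank '0.001 0.03 -0.002 0 0 0 1;0 0.03 0 0 0 0 1;0 0.03 0 0 0 0 1;0 0.028 0 0 0 0 1;0 0.016 0 0 0 0 1;0 0.006 0 0 0 0 1;0 0 0 0 0 0 1'
python3 -c "
from h import *
to(.527,-.224,.026,-95)"
```

```text
time_s: 8.13
tool_pos: [0.5323, -0.2179, 0.0346]
ee_rot: [-89.1, -0.2, -94.5]
force: [0.5, 0.3, -0.7]
width: 1.0
t 8.13 pos [ 0.5323 -0.2179  0.0346] rot [-89.1   -0.19 -94.49] F [ 0.5  0.3 -0.7] w 1.0
  shift x 0.0065 y 0.0086 z -0.0048  ry 0.51
```

```bash
python3 -m crank '0.006 0.006 -0.004 -0.9 0.5 0 1;0 0.002 0 0 0 0 1;0 0 0 0 0 0 1'
python3 -c "
from h import *
to(.527,-.224,.026,-95)"
```

```text
time_s: 8.38
tool_pos: [0.5292, -0.2239, 0.0297]
ee_rot: [-89.9, -0.3, -95.0]
force: [-0.3, 0.8, -0.4]
width: 1.001
t 8.38 pos [ 0.5292 -0.2239  0.0297] rot [-89.87  -0.28 -94.95] F [-0.3  0.8 -0.4] w 1.001
  shift x 0.0003 y 0.0037 z -0.0022  ry 0.05
```

```bash
python3 -m crank '0 0.003 -0.002 0 0 0 1;0 0.001 0 0 0 0 0.6;0 0 0 0 0 0 0.3;0 0 0 0 0 0 0.3;0 0 0 0 0 0 0.3;0 0 0 0 0 0 0.3;0 0 0 0 0 0 0.3;0 0 0 0 0 0 0.3;0 0 0 0 0 0 0.3;0 0 0 0 0 0 0.3;0 0 0 0 0 0 0.3;0 0 0 0 0 0 0.3' 25
python3 -m crank '0 -0.01 0 0 0 0 0.2;0 -0.02 0 0 0 0 0.2;0 -0.03 0 0 0 0 0.2;0 -0.035 0 0 0 0 0.2;0 -0.035 0 0 0 0 0.2;0 0 0 0 0 0 0.2'
python3 -c "
from h import *
to(*hw(0,0),.16,HY-90)
d=get_image('wrist');cv2.imwrite('pics/w4.png',d['pixels'])"
```

```text
time_s: 9.38
tool_pos: [0.5284, -0.2251, 0.0287]
ee_rot: [-89.6, -0.4, -95.0]
force: [0.3, 0.4, -1.3]
width: 0.359
time_s: 9.88
tool_pos: [0.5254, -0.2225, 0.1635]
ee_rot: [-90.0, -0.2, -95.0]
force: [0.3, -0.1, -0.5]
width: 0.356
t 9.88 pos [ 0.5254 -0.2225  0.1635] rot [-90.02  -0.21 -94.97] F [ 0.3 -0.1 -0.5] w 0.356
  shift x -0.3922 y 0.0035 z 0.0079  ry -0.52
```

View pics/w4.png

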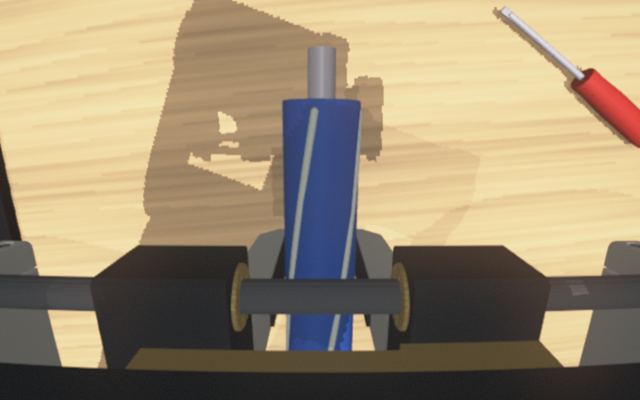

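The wrist view shows the roller held squarely, with the core's far end at row 100 centred on column 322 and the shaft tip at (321,46). Next I work out the roller's offset along its axis in the grip.

```bash
python3 - <<'E'
from h import *
d=get_image("wrist");o=get_obs();p=o["tool_pos"];a=np.radians(o["ee_rot"][2]+90);u=np.array([np.cos(a),np.sin(a)])
for n,px,z,L in(("core end top",(322,99.5),p[2]+.0165+.017,.075),("shaft tip top",(321,46),p[2]+.0165+.006,.096)):
    X=onz(d,px,z)[:2]-p[:2];print(n,"roller centre ahead of TCP along axis",X@u-L,"side",X@[-u[1],u[0]])
E
python3 -m crank '-0.02 -0.002 0 0 0 0 0.2;-0.032 -0.002 0 0 0 0 0.2;-0.032 0 0 0 0 0 0.2;-0.032 0 0 0 0 0 0.2;-0.032 0 0 0 0 0 0.2;-0.032 0 0.001 0 0 0 0.2;-0.032 0 0.001 0 0 0 0.2;-0.032 0 0.001 0 0 0 0.2;-0.032 0 0.001 0 0 0 0.2;-0.032 0 0.001 0 0 0 0.2;-0.02 0 0 0 0 0 0.2;0 0 0 0 0 0 0.2'
python3 -c "
from h import *
to(*hw(0,0),.16,HY-90)"
```

```text
core end top roller centre ahead of TCP along axis -0.0014546619922768678 side -0.0002542356301054984
shaft tip top roller centre ahead of TCP along axis -0.0008539920146692637 side 8.426953322363505e-05
time_s: 10.98
tool_pos: [0.5497, 0.1192, 0.1405]
ee_rot: [-91.9, -0.1, -95.2]
force: [-0.3, -0.6, -1.7]
width: 0.358
t 10.98 pos [0.5497 0.1192 0.1405] rot [-9.193e+01 -8.000e-02 -9.524e+01] F [-0.3 -0.6 -1.7] w 0.358
  shift x -0.0497 y -0.0195 z 0.0132  ry -0.79
```

```bash
python3 -m crank '-0.017 -0.004 0.005 1.9 -0.8 0 0.2;-0.017 0 0.005 0 0 0 0.2;-0.014 0 0.004 0 0 0 0.2;0 0 0 0 0 0 0.2;0 0 0 0 0 0 0.2'
python3 - <<'E'
from h import *
to(*hw(.001,0),.12,HY-90)
d=get_image('wrist');cv2.imwrite('pics/w5.png',d['pixels'])
d=get_image('side');cv2.imwrite('pics/s5.png',d['pixels'])
E
```

```text
time_s: 11.4
tool_pos: [0.5651, 0.168, 0.1362]
ee_rot: [-90.6, -0.3, -94.3]
force: [-0.7, -0.1, -2.5]
width: 0.36
t 11.4 pos [0.5651 0.168  0.1362] rot [-90.6   -0.28 -94.27] F [-0.7 -0.1 -2.5] w 0.36
  shift x 0.0004 y 0.0162 z 0.0033  ry 0.18
```

View pics/w5.png

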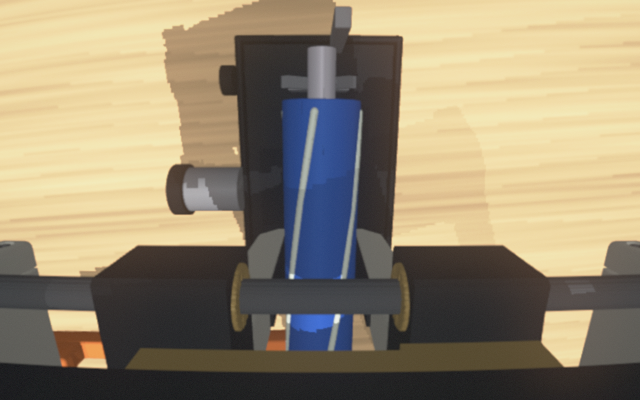

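The wrist view shows the far V seat's top spanning (282,82) to (356,82), with the shaft over its middle. The tray's far corners are at (236,38) and (402,37) and the stop top is at (343,10).

Run:
```python
from h import *
d=get_image("wrist");o=get_obs();p=o["tool_pos"]
a=np.radians(-HY);R=np.array([[np.cos(a),-np.sin(a)],[np.sin(a),np.cos(a)]])
for n,u,z in(("c+",(236,38),.014),("c-",(402,37),.014),("seatmid far-top",(319,76),.061),("seatmid near-top",(319,87),.061),("stop",(343,10),.092)):
    print(n,(R@(onz(d,u,z)[:2]-HEAD)).round(4))
print("tcp",(R@(p[:2]-HEAD)).round(4))
```

```text
c+ [0.1238 0.0673]
c- [ 0.125  -0.0654]
seatmid far-top [0.0899 0.001 ]
seatmid near-top [0.0827 0.001 ]
stop [ 0.1232 -0.0126]
tcp [-0.0021 -0.0003]
```

```bash
python3 -m crank '-0.001 0.012 0.003 0.6 0 0 0.2;0 0.015 0.0005 0 0 0 0.2;0 0.015 0 0 0 0 0.2;0 0.015 0 0 0 0 0.2;0 0.015 0 0 0 0 0.2;0 0 0 0 0 0 0.2;0 0 0 0 0 0 0.2'
python3 -c "
from h import *
to(*hw(.0015,.0005),.0317,HY-90)"
```

```text
time_s: 12.13
tool_pos: [0.5693, 0.1634, 0.0605]
ee_rot: [-89.8, -0.2, -94.6]
force: [4.6, 1.0, -1.2]
width: 0.358
t 12.13 pos [0.5693 0.1634 0.0605] rot [-89.8   -0.24 -94.62] F [ 4.6  1.  -1.2] w 0.358
  shift x -0.0044 y 0.0288 z -0.0008  ry -0.17
```

```bash
python3 -m crank '-0.004 0 0 0 0 0 0.2;0 0 0 0 0 0 0.2'
python3 -c "
from h import *
to(*hw(.0015,.0005),.0317,HY-90)
d=get_image('side');cv2.imwrite('pics/s6.png',cv2.resize(d['pixels'][240:400,150:350],None,fx=4,fy=3.75,interpolation=2))"
```

```text
time_s: 12.3
tool_pos: [0.5697, 0.1667, 0.0602]
ee_rot: [-89.8, -0.3, -94.7]
force: [2.0, 0.3, -2.4]
width: 0.358
t 12.3 pos [0.5697 0.1667 0.0602] rot [-89.81  -0.27 -94.69] F [ 2.   0.3 -2.4] w 0.358
  shift x -0.0011 y 0.0285 z -0.0010  ry -0.24
```

View pics/s6.png

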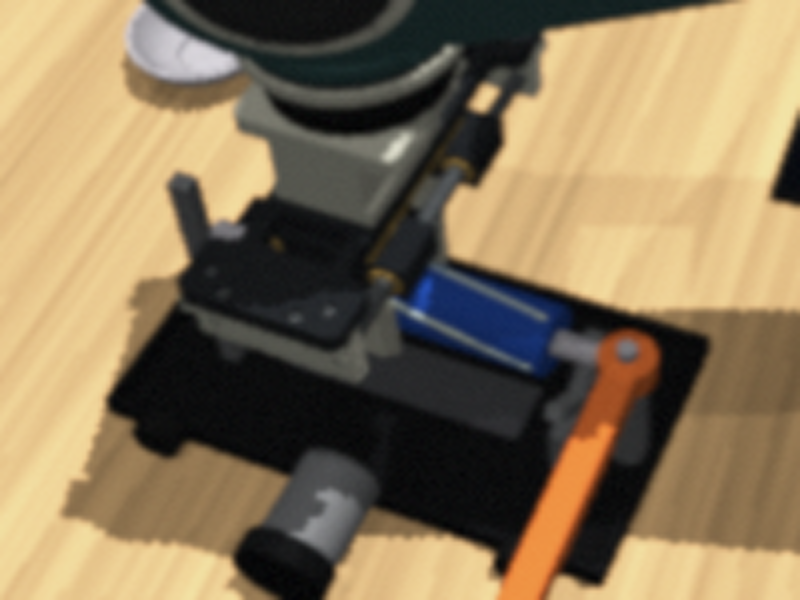

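The side crop shows the roller above the seats, with its near shaft tip (590,347) right beside the hinge boss (628,355). That explains the +x force of a few N, so I'll ease 2 mm towards the stop while descending.

```bash
python3 -m crank '-0.001 0 0.002 0 0 0 0.2;0 0.008 0 0 0 0 0.2;0 0.007 0 0 0 0 0.2;0 0 0 0 0 0 0.2'
python3 -c "
from h import *
to(*hw(.0015,.0005),.0317,HY-90)"
```

```text
time_s: 12.68
tool_pos: [0.5719, 0.1676, 0.0449]
ee_rot: [-89.8, -0.2, -94.7]
force: [-0.3, -0.2, -3.0]
width: 0.36
t 12.68 pos [0.5719 0.1676 0.0449] rot [-89.8   -0.24 -94.66] F [-0.3 -0.2 -3. ] w 0.36
  shift x -0.0000 y 0.0132 z -0.0031  ry -0.21
```

```bash
python3 -m crank '0 0.005 -0.0015 0 0 0 0.2;0 0.003 -0.0005 0 0 0 0.2;0 0.002 0 0 0 0 0.2;0 0 0 0 0 0 0.2'
python3 -c "
from h import *
to(*hw(.0015,.0005),.0317,HY-90)"
```

```text
time_s: 13.02
tool_pos: [0.5691, 0.1677, 0.0328]
ee_rot: [-89.9, -0.3, -94.7]
force: [0.4, 0.0, -1.6]
width: 0.359
t 13.02 pos [0.5691 0.1677 0.0328] rot [-89.89  -0.27 -94.65] F [ 0.4  0.  -1.6] w 0.359
  shift x -0.0002 y 0.0011 z -0.0002  ry -0.20
```

```bash
python3 -m crank '0 0.001 0 0 0 0 0.2;0 0.001 0 0 0 0 0.2;0 0 0 0 0 0 0.2'
python3 -c "
from h import *
to(*hw(.0015,.0005),.0317,HY-90)"
```

```text
time_s: 13.27
tool_pos: [0.5696, 0.1683, 0.0322]
ee_rot: [-89.8, -0.2, -94.6]
force: [-0.3, 1.4, -1.7]
width: 0.356
t 13.27 pos [0.5696 0.1683 0.0322] rot [-89.81  -0.2  -94.62] F [-0.3  1.4 -1.7] w 0.356
  shift x 0.0005 y 0.0005 z -0.0008  ry -0.17
```

```bash
python3 -m crank '0 0.0015 0 0 0 0 0.2;0 0.0015 0 0 0 0 0.2;0 0 0 0 0 0 0.2'
python3 -c "
from h import *
to(*hw(.0015,.0005),.0317,HY-90)"
```

```text
time_s: 13.52
tool_pos: [0.5704, 0.1685, 0.0317]
ee_rot: [-89.7, -0.2, -94.6]
force: [-0.3, 0.6, -1.9]
width: 0.361
t 13.52 pos [0.5704 0.1685 0.0317] rot [-89.69  -0.17 -94.59] F [-0.3  0.6 -1.9] w 0.361
  shift x 0.0007 y 0.0000 z -0.0015  ry -0.14
```

```bash
python3 -m crank '0.0005 0.003 -0.0015 -0.3 0 0 0.2;0 0.002 0 0 0 0 0.2;0 0 0 0 0 0 0.2'
python3 -c "
from h import *
to(*hw(.0015,.0005),.0317,HY-90)"
```

```text
time_s: 13.77
tool_pos: [0.5709, 0.1685, 0.0317]
ee_rot: [-89.7, -0.1, -94.6]
force: [-0.5, -0.6, -3.3]
width: 0.355
t 13.77 pos [0.5709 0.1685 0.0317] rot [-8.971e+01 -8.000e-02 -9.459e+01] F [-0.5 -0.6 -3.3] w 0.355
  shift x 0.0008 y 0.0000 z -0.0020  ry -0.14
```

```bash
python3 -m crank '0 0.004 -0.002 0 0 0 0.2;0 0.003 0 0 0 0 0.2;0 0 0 0 0 0 0.2'
python3 -c "
from h import *
to(*hw(.0015,.0005),.0317,HY-90);print(get_obs()['force'],get_obs()['ft_torque'])
d=get_image('side');cv2.imwrite('pics/s7.png',cv2.resize(d['pixels'][240:400,150:350],None,fx=4,fy=3.75,interpolation=2))"
```

```text
time_s: 14.02
tool_pos: [0.5719, 0.1684, 0.0305]
ee_rot: [-89.3, -0.0, -94.6]
force: [0.3, -0.8, -2.4]
width: 0.359
t 14.02 pos [0.5719 0.1684 0.0305] rot [-8.926e+01 -4.000e-02 -9.461e+01] F [ 0.3 -0.8 -2.4] w 0.359
  shift x 0.0008 y -0.0012 z -0.0030  ry -0.16
[ 0.31218689 -0.7647868  -2.36173635] [ 0.09274082  0.05595406 -0.06483467]
```

View pics/s7.png

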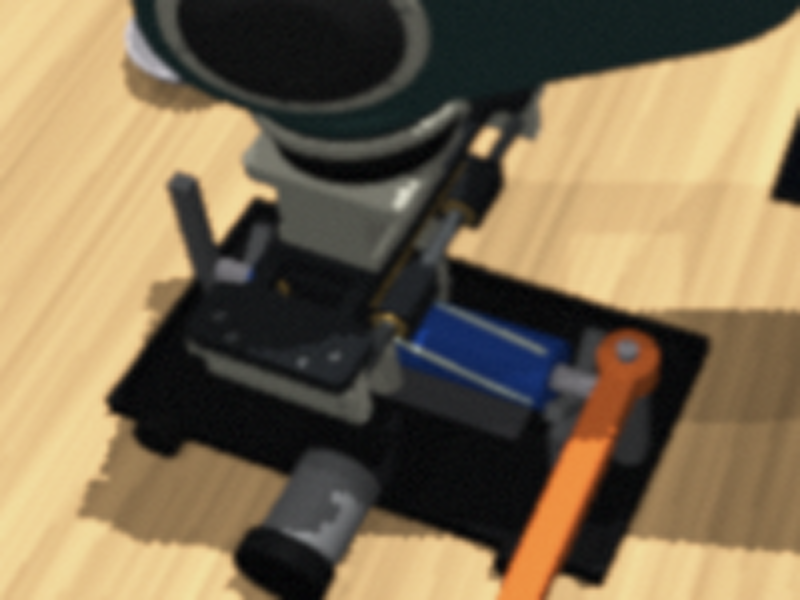

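The side crop shows both shafts down in the V seats: far shaft at (235,268), near shaft at (572,378), below the bar. The force still shows the roller's weight on the tool, so I'll level the tilt and ease down until contact shows.

```bash
python3 -m crank '0.0005 0 -0.004 -1.2 0 0 0.2;0 0.002 -0.001 -0.2 0 0 0.2;0 0 0 0 0 0 0.2'
python3 -c "
from h import *
to(*hw(.0015,.0005),.0317,HY-90);print(get_obs()['ft_torque'])"
```

```text
time_s: 14.32
tool_pos: [0.5678, 0.1688, 0.03]
ee_rot: [-90.6, 0.1, -94.6]
force: [-1.7, -1.1, 1.0]
width: 0.359
t 14.32 pos [0.5678 0.1688 0.03  ] rot [-9.061e+01  6.000e-02 -9.462e+01] F [-1.7 -1.1  1. ] w 0.359
  shift x 0.0008 y -0.0017 z 0.0011  ry -0.17
[-0.29277518  0.22891165  0.0193633 ]
```

```bash
python3 -m crank '0.0005 0.001 0.001 0.7 0 0 0.2;0 0.002 0 0 0 0 0.2;0 0 0 0 0 0 0.2'
python3 -c "
from h import *
to(*hw(.0015,.0005),.0317,HY-90);print(get_obs()['ft_torque'])"
```

```text
time_s: 14.57
tool_pos: [0.5686, 0.1687, 0.0299]
ee_rot: [-90.0, 0.1, -94.6]
force: [-0.3, -0.4, -1.4]
width: 0.36
t 14.57 pos [0.5686 0.1687 0.0299] rot [-90.01   0.12 -94.62] F [-0.3 -0.4 -1.4] w 0.36
  shift x 0.0008 y -0.0018 z 0.0003  ry -0.17
[-0.1288816  -0.05388393 -0.00690444]
```

Level now. A few firmer downward nudges to get contact.

```bash
python3 -m crank '0 0.003 0 0 0 0 0.2;0 0.003 0 0 0 0 0.2;0 0 0 0 0 0 0.2'
python3 -c "
from h import *
to(*hw(.0015,.0005),.0317,HY-90);print(get_obs()['ft_torque'])"
```

```text
time_s: 14.82
tool_pos: [0.5701, 0.1686, 0.0286]
ee_rot: [-89.9, 0.1, -94.6]
force: [0.8, 0.2, -3.4]
width: 0.359
t 14.82 pos [0.5701 0.1686 0.0286] rot [-89.86   0.14 -94.62] F [ 0.8  0.2 -3.4] w 0.359
  shift x 0.0008 y -0.0031 z -0.0012  ry -0.17
[ 0.10372052 -0.04083874  0.04976173]
```

```bash
python3 -m crank '0 0.003 -0.001 0 0 0 0.2;0 0.003 0 0 0 0 0.2;0 0 0 0 0 0 0.2;0 0 0 0 0 0 0.2'
python3 -c "
from h import *
to(*hw(.0015,.0005),.0317,HY-90);print(get_obs()['ft_torque'])
d=get_image('wrist');m=mask(d['pixels'],(108,100,30),(130,255,255),(240,60,400,240));ys,xs=np.nonzero(m);print(xs.min(),xs.max(),ys.min(),[ (xs[ys==y].min(),xs[ys==y].max()) for y in (110,150,200)])
e=cv2.imread('pics/w5.png');m=mask(e,(108,100,30),(130,255,255),(240,60,400,240));ys,xs=np.nonzero(m);print(xs.min(),xs.max(),ys.min(),[ (xs[ys==y].min(),xs[ys==y].max()) for y in (110,150,200)])"
```

```text
time_s: 15.15
tool_pos: [0.5712, 0.1685, 0.0271]
ee_rot: [-89.6, 0.2, -94.6]
force: [0.8, 0.8, 3.4]
width: 0.356
t 15.15 pos [0.5712 0.1685 0.0271] rot [-89.64   0.18 -94.63] F [0.8 0.8 3.4] w 0.356
  shift x 0.0008 y -0.0046 z -0.0023  ry -0.18
[ 0.08055604 -0.07065147 -0.11091214]
279 360 105 [(np.int64(279), np.int64(360)), (np.int64(281), np.int64(356)), (np.int64(282), np.int64(353))]
282 360 98 [(np.int64(282), np.int64(358)), (np.int64(282), np.int64(355)), (np.int64(284), np.int64(351))]
```

```bash
python3 -m crank '0 0.003 -0.0015 -0.4 0 0 0.2;0 0.002 0 0 0 0 0.2;0 0 0 0 0 0 0.2'
python3 -c "
from h import *
to(*hw(.0015,.0005),.0317,HY-90);print(get_obs()['ft_torque'])
d=get_image('side');cv2.imwrite('pics/s8.png',cv2.resize(d['pixels'][240:400,150:350],None,fx=4,fy=3.75,interpolation=2))"
```

```text
time_s: 15.45
tool_pos: [0.5714, 0.1685, 0.0261]
ee_rot: [-89.9, 0.2, -94.6]
force: [-0.4, -0.0, -1.3]
width: 0.359
t 15.45 pos [0.5714 0.1685 0.0261] rot [-89.86   0.19 -94.63] F [-0.4 -0.  -1.3] w 0.359
  shift x 0.0008 y -0.0056 z -0.0026  ry -0.18
[-0.02315896  0.07659077 -0.01798082]
```

View pics/s8.png

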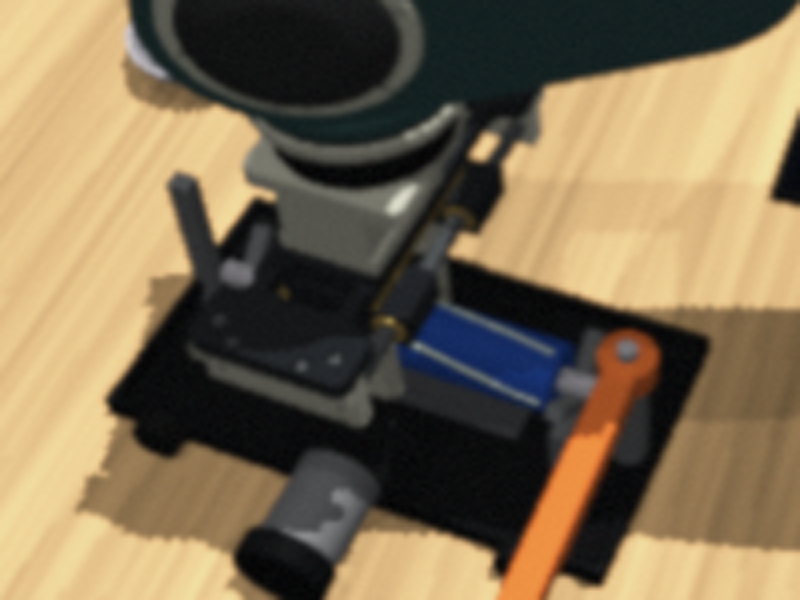

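The side crop shows the roller low in the seats: near core end at (560,378), far shaft at (238,272). It has barely moved since the last view although the tool went down 4 mm, so it's resting. I'll check its axial position from the wrist view before releasing.

Run:
```python
from h import *
d=get_image("wrist")
a=np.radians(-HY);R=np.array([[np.cos(a),-np.sin(a)],[np.sin(a),np.cos(a)]])
m=mask(d['pixels'],(108,100,30),(130,255,255),(240,60,400,240));ys,xs=np.nonzero(m);y=ys.min()
print(y,xs[ys==y+1].min(),xs[ys==y+1].max())
for z in(.06,.065,.07):print(z,(R@(onz(d,(xs[ys==y+1].mean(),y),z)[:2]-HEAD)-[.075,0]).round(4))
e=[onz(d,(x,y+4),.06)[:2] for x in(xs[ys==y+4].min(),xs[ys==y+4].max()+1)];print("width at z .06",np.linalg.norm(e[0]-e[1]))
s=get_image("side")
for xx in(0,.002,-.002):
  for zz in (.048,.052): print(xx,zz,[((proj(s,[*hw(xx+q,0),zz])[0]-[150,240])*[4,3.75]).round(0).tolist() for q in(-.075,-.096,.096)])
```

```text
106 282 358
0.06 [-0.0008  0.0016]
0.065 [-0.001   0.0016]
0.07 [-0.0011  0.0016]
width at z .06 0.03133609518859792
0 0.048 [[557.0, 372.0], [600.0, 386.0], [223.0, 264.0]]
0 0.052 [[556.0, 367.0], [600.0, 381.0], [222.0, 259.0]]
0.002 0.048 [[552.0, 371.0], [596.0, 385.0], [219.0, 263.0]]
0.002 0.052 [[552.0, 366.0], [596.0, 380.0], [218.0, 258.0]]
-0.002 0.048 [[561.0, 373.0], [604.0, 387.0], [227.0, 265.0]]
-0.002 0.052 [[560.0, 369.0], [604.0, 383.0], [225.0, 260.0]]
```

The roller centre is about 1-2 mm off in x, within the 6 mm allowance, at about seat height. Releasing partly and lifting.

```bash
python3 -m crank '0 0 0 0 0 0 0.4;0 0 0 0 0 0 0.42;0 0 0 0 0 0 0.46;0 0 0 0 0 0 0.5;0 0 0 0 0 0 0.6;0 0 0 0 0 0 0.7;0 0 0 0 0 0 0.7;0 0 0 0 0 0 0.7'
python3 -m crank '0 -0.008 0 0 0 0 0.7;0 -0.02 0 0 0 0 0.7;0 -0.03 0 0 0 0 0.7;0 -0.035 0 0 0 0 0.7;0 -0.035 0 0 0 0 0.7;0 0 0 0 0 0 0.3;0 0 0 0 0 0 0'
python3 -c "
from h import *
to(*hw(-.1255,.2),.16,HY-90)
d=get_image('wrist');cv2.imwrite('pics/w9.png',d['pixels'])"
```

```text
time_s: 16.27
tool_pos: [0.57, 0.1683, 0.0226]
ee_rot: [-90.1, 0.1, -94.6]
force: [0.1, -0.1, 0.2]
width: 0.69
time_s: 16.85
tool_pos: [0.569, 0.1677, 0.1582]
ee_rot: [-90.2, 0.1, -94.6]
force: [-0.2, -0.1, -0.7]
width: 0.603
t 16.85 pos [0.569  0.1677 0.1582] rot [-90.24   0.1  -94.62] F [-0.2 -0.1 -0.7] w 0.603
  shift x -0.1993 y -0.0018 z -0.1278  ry -0.17
```

The picture limit is reached, so from here I check by numbers. First the seated roller, then the way to the bar's far side.

```bash
cat > chk.py <<'E'
from h import *
a=np.radians(-HY);R=np.array([[np.cos(a),-np.sin(a)],[np.sin(a),np.cos(a)]])
def roller(d,box,z=.06):
    m=mask(d['pixels'],(108,100,30),(130,255,255),box);ys,xs=np.nonzero(m)
    P=np.array([R@(onz(d,(x,y),z)[:2]-HEAD) for x,y in zip(xs,ys)]);c,wh,an=cv2.minAreaRect(P.astype(np.float32));print("roller",len(P),np.round(c,4),np.round(wh,4),round(an,2))
def bar(d,box=None,z=.086):
    m=mask(d['pixels'],(8,150,80),(20,255,255),box);n,l,s,_=cv2.connectedComponentsWithStats(m);i=1+np.argmax(s[1:,4]);ys,xs=np.nonzero(l==i)
    P=np.array([R@(onz(d,(x,y),z)[:2]-HEAD) for x,y in zip(xs,ys)]);v=cv2.fitLine(P.astype(np.float32),cv2.DIST_HUBER,0,0.01,0.01).ravel()
    f=P[np.argmax(np.linalg.norm(P-[-.11,0],axis=1))];print("bar px",s[i].tolist(),"angle",round(float(np.degrees(np.arctan(v[1]/v[0]))),2),"tip",f.round(4))
E
python3 -c "
from chk import *
d=get_image('wrist');roller(d,(200,20,440,240))
t=get_image('top');bar(t,(130,120,260,240));s=get_image('side');bar(s,(100,240,360,400));roller(s,(100,240,360,380))
to(*hw(-.145,.19),.16,HY-90)"
```

```text
roller 4360 [0.0206 0.002 ] [0.1066 0.0329] 0.21Traceback (most recent call last):
  File "<string>", line 4, in <module>
    t=get_image('top');bar(t,(130,120,260,240));s=get_image('side');bar(s,(100,240,360,400));roller(s,(100,240,360,380))
                       ~~~^^^^^^^^^^^^^^^^^^^^^
  File "chk.py", line 7, in bar
    m=mask(d['pixels'],(8,150,80),(20,255,255),box);n,l,s,_=cv2.connectedComponentsWithStats(m);i=1+np.argmax(s[1:,4]);ys,xs=np.nonzero(l==i)
                                                                                                    ~~~~~~~~~^^^^^^^^^
    return _wrapfunc(a, 'argmax', axis=axis, out=out, **kwds)
    return bound(*args, **kwds)
ValueError: attempt to get argmax of an empty sequence
```

```bash
python3 -m crank '-0.024 -0.004 -0.0185 0 0 0 0;-0.024 0 -0.0185 0 0 0 0;-0.024 0 -0.0185 0 0 0 0;-0.024 0 -0.0185 0 0 0 0;-0.024 0 -0.0185 0 0 0 0;-0.024 0 -0.0185 0 0 0 0;-0.024 0 -0.0185 0 0 0 0;-0.024 0 -0.0185 0 0 0 0;0 0 0 0 0 0 0;0 0 0 0 0 0 0'
python3 -c "
from chk import *
to(*hw(-.145,.19),.08,HY-90)
t=get_image('side');roller(t,(100,240,360,380));bar(t)"
```

```text
time_s: 17.83
tool_pos: [0.4262, 0.3762, 0.1466]
ee_rot: [-91.3, -0.6, -94.8]
force: [0.3, 0.3, -0.8]
width: 0.008
t 17.83 pos [0.4262 0.3762 0.1466] rot [-91.34  -0.63 -94.8 ] F [ 0.3  0.3 -0.8] w 0.008
  shift x 0.0071 y 0.0666 z 0.0119  ry -0.35Traceback (most recent call last):
  File "<string>", line 4, in <module>
    t=get_image('side');roller(t,(100,240,360,380));bar(t)
                        ~~~~~~^^^^^^^^^^^^^^^^^^^^^
  File "chk.py", line 5, in roller
    P=np.array([R@(onz(d,(x,y),z)[:2]-HEAD) for x,y in zip(xs,ys)]);c,wh,an=cv2.minAreaRect(P.astype(np.float32));print("roller",len(P),np.round(c,4),np.round(wh,4),round(an,2))
                                                                            ~~~~~~~~~~~~~~~^^^^^^^^^^^^^^^^^^^^^^
cv2.error: OpenCV(4.12.0) /io/opencv/modules/imgproc/src/convhull.cpp:143: error: (-215:Assertion failed) total >= 0 && (depth == CV_32F || depth == CV_32S) in function 'convexHull'
```

```bash
python3 -m crank '0.003 0.016 0 1.3 0 0 0;0.003 0.02 0 0 0 0 0;0 0.018 0 0 0 0 0;0 0.01 0 0 0 0 0;0 0 0 0 0 0 0;0 0 0 0 0 0 0'
python3 -c "
from chk import *
to(*hw(-.1255,.2),.08,HY-90)"
```

```text
time_s: 18.38
tool_pos: [0.4275, 0.3646, 0.0778]
ee_rot: [-90.1, -0.8, -95.1]
force: [-0.2, -1.1, 0.2]
width: 0.002
t 18.38 pos [0.4275 0.3646 0.0778] rot [-90.12  -0.8  -95.08] F [-0.2 -1.1  0.2] w 0.002
  shift x -0.0147 y -0.0022 z 0.0290  ry -0.63
```

```bash
python3 -m crank '-0.006 -0.002 0.014 0 -0.6 0.8 0;-0.004 0 0.014 0 0 0 0;0 0 0.016 0 0 0 0;0.001 0 0.016 0 0 0 0;0.003 0 0.016 0 0 0 0;0.003 0 0.016 0 0 0 0;0.005 0 0.0155 0 0 0 0;0.005 0 0.0155 0 0 0 0;0.008 0 0.0145 0 0 0 0;0.008 0 0.0145 0 0 0 0;0 0 0 0 0 0 0'
python3 -c "
from chk import *
to(*hw(-.001,.169),.08,HY-90);to(*hw(.026,.149),.08,HY-90)
for n in('top','side','wrist'):
    d=get_image(n)
    try: print(n);bar(d)
    except Exception as e: print('none')"
```

```text
time_s: 19.3
tool_pos: [0.5885, 0.3251, 0.0867]
ee_rot: [-90.1, 0.2, -94.5]
force: [0.7, 0.2, -0.8]
width: 0.003
t 19.3 pos [0.5885 0.3251 0.0867] rot [-90.05   0.17 -94.55] F [ 0.7  0.2 -0.8] w 0.003
  shift x -0.0103 y 0.0067 z -0.0099  ry -0.10
t 19.3 pos [0.5885 0.3251 0.0867] rot [-90.05   0.17 -94.55] F [ 0.7  0.2 -0.8] w 0.003
  shift x 0.0097 y 0.0067 z 0.0171  ry -0.10
top
bar px [177, 177, 38, 45, 310] angle 46.15 tip [-0.0017  0.103 ]
side
bar px [204, 327, 111, 57, 1471] angle 46.06 tip [0.0108 0.134 ]
wrist
bar px [293, 145, 123, 101, 4437] angle 47.93 tip [0.052  0.1723]
```

The bar is at about 46° and following the push. Continuing.

```bash
python3 -m crank '0.010 0.003 0.017 0 0 0 0;0.013 0.003 0.012 0 0 0 0;0.013 0 0.012 0 0 0 0;0.0145 0 0.0095 0 0 0 0;0.0145 0 0.0095 0 0 0 0;0.016 0 0.0065 0 0 0 0;0.016 0 0.0065 0 0 0 0;0 0 0 0 0 0 0;0 0 0 0 0 0 0'
python3 -c "
from chk import *
to(*hw(.082,.061),.08,HY-90);to(*hw(.090,.0255),.08,HY-90)
for n in('top','side','wrist'):
    d=get_image(n)
    try: print(n);bar(d)
    except Exception as e: print('none')"
```

```text
time_s: 20.2
tool_pos: [0.6506, 0.2218, 0.0801]
ee_rot: [-90.2, 0.3, -94.2]
force: [-0.4, 0.6, -0.5]
width: 0.007
t 20.2 pos [0.6506 0.2218 0.0801] rot [-90.15   0.3  -94.16] F [-0.4  0.6 -0.5] w 0.007
  shift x -0.0003 y 0.0001 z 0.0031  ry 0.29
t 20.2 pos [0.6506 0.2218 0.0801] rot [-90.15   0.3  -94.16] F [-0.4  0.6 -0.5] w 0.007
  shift x 0.0352 y 0.0001 z 0.0110  ry 0.29
top
bar px [202, 155, 12, 67, 383] angle 10.11 tip [0.0665 0.0368]
side
bar px [199, 307, 116, 39, 1327] angle 9.65 tip [0.0886 0.0234]
wrist
bar px [342, 161, 49, 86, 2912] angle 14.63 tip [0.1227 0.0502]
```

Bar at about 10° and on track. Now a gentle finish, watching the force at the stop.

```bash
python3 -m crank '0.009 0 0.003 0 0 0 0;0.009 0 0.003 0 0 0 0;0.008 0 0.002 0 0 0 0;0.004 0 0.002 0 0 0 0;0.002 0 0 0 0 0 0;0 0 0 0 0 0 0'
python3 -c "
from chk import *
to(*hw(.090,.0255),.08,HY-90)
for n in('top','side','wrist'):
    d=get_image(n)
    try: print(n);bar(d)
    except Exception as e: print('none')"
```

```text
time_s: 20.85
tool_pos: [0.658, 0.1892, 0.08]
ee_rot: [-90.2, 0.3, -93.9]
force: [-1.0, 1.7, -0.2]
width: 0.003
t 20.85 pos [0.658  0.1892 0.08  ] rot [-90.16   0.35 -93.92] F [-1.   1.7 -0.2] w 0.003
  shift x 0.0032 y -0.0000 z 0.0012  ry 0.53
top
bar px [209, 179, 6, 29, 105] angle 5.84 tip [-0.0009 -0.0028]
side
bar px [204, 293, 111, 53, 1338] angle -0.2 tip [ 0.0992 -0.0106]
wrist
bar px [350, 175, 41, 72, 2457] angle 8.3 tip [0.1274 0.0145]
```

```bash
python3 -m crank '0.004 0 0 0 0 0 0;0.003 0 0 0 0 0 0;0 0 0 0 0 0 0'
python3 -m crank '0.004 0 0 0 0 0 0;0.003 0 0 0 0 0 0;0 0 0 0 0 0 0'
python3 -c "
from chk import *
to(*hw(.090,.0255),.08,HY-90);bar(get_image('side'))"
```

```text
time_s: 21.25
tool_pos: [0.6577, 0.1857, 0.0802]
ee_rot: [-90.1, 0.7, -93.8]
force: [-0.3, 0.4, -1.6]
width: 0.003
time_s: 21.5
tool_pos: [0.6576, 0.1866, 0.0805]
ee_rot: [-89.9, 1.5, -93.6]
force: [0.1, 0.5, 0.3]
width: 0.007
t 21.5 pos [0.6576 0.1866 0.0805] rot [-89.93   1.5  -93.58] F [0.1 0.5 0.3] w 0.007
  shift x 0.0005 y 0.0005 z 0.0015  ry 0.87
bar px [205, 291, 110, 55, 1336] angle -1.28 tip [ 0.0987 -0.0133]
```

The trailing hold rows reset the target to the measured pose, which hides the contact force. I'll push and read without a hold row.

```bash
python3 -m crank '0.005 0 0 0 0 -1.5 0;0.008 0 0 0 0 0 0'
python3 -m crank '0.010 0 0 0 0 0 0'
python3 -m crank '0.012 0 0 0 0 0 0'
python3 -c "
from chk import *
to(*hw(.090,.0255),.08,HY-90);bar(get_image('side'))"
```

```text
time_s: 21.72
tool_pos: [0.6572, 0.1833, 0.0807]
ee_rot: [-89.8, 0.9, -93.4]
force: [13.0, 85.0, -11.7]
width: 0.005
time_s: 21.8
tool_pos: [0.6572, 0.1833, 0.0811]
ee_rot: [-89.6, 2.0, -93.2]
force: [15.0, 96.1, -14.2]
width: 0.003
time_s: 21.88
tool_pos: [0.6572, 0.1834, 0.0815]
ee_rot: [-89.4, 3.2, -92.9]
force: [16.2, 107.4, -16.1]
width: 0.008
t 21.88 pos [0.6572 0.1834 0.0815] rot [-89.38   3.21 -92.91] F [ 16.2 107.4 -16.1] w 0.008
  shift x -0.0026 y 0.0015 z 0.0017  ry 1.54
bar px [207, 291, 108, 55, 1316] angle -1.6 tip [ 0.0965 -0.0167]
```

It's hard against the stop (107 N, closer to the limit than intended). Backing off now.

```bash
python3 -m crank '-0.006 0 0 0 0 -1.5 0;-0.012 0 0 0 0 -1.5 0;-0.015 0 0 0 0 0 0;0 -0.02 0 0 0 0 0;0 -0.035 0 0 0 0 0;0 -0.035 0 0 0 0 0;0 -0.035 0 0 0 0 0;0.03 -0.015 -0.025 0 0 0 0;0.03 0 -0.025 0 0 0 0;0.03 0 -0.025 0 0 0 0;0.03 0 -0.025 0 0 0 0;0 0 0 0 0 0 0'
python3 -c "
from chk import *
to(.45,-.10,.25,HY-90)
d=get_image('side');bar(d);roller(d,(100,240,360,400))
d=get_image('top');bar(d,(170,120,260,240));cv2.imwrite('pics/tend.png',d['pixels'])
d=get_image('wrist');bar(d);cv2.imwrite('pics/wend.png',d['pixels'])"
```

```text
time_s: 22.93
tool_pos: [0.5475, 0.1056, 0.2244]
ee_rot: [-89.5, 0.5, -92.4]
force: [-1.1, -0.1, 0.9]
width: 0.006
t 22.93 pos [0.5475 0.1056 0.2244] rot [-89.52   0.5  -92.42] F [-1.1 -0.1  0.9] w 0.006
  shift x 0.2096 y -0.0256 z -0.0888  ry 2.03
bar px [188, 289, 127, 57, 1574] angle -1.02 tip [0.1224 0.0034]
roller 813 [-0.005   0.0162] [0.1558 0.0246] 0.12Traceback (most recent call last):
  File "<string>", line 5, in <module>
    d=get_image('top');bar(d,(170,120,260,240));cv2.imwrite('pics/tend.png',d['pixels'])
                       ~~~^^^^^^^^^^^^^^^^^^^^^
  File "chk.py", line 7, in bar
    m=mask(d['pixels'],(8,150,80),(20,255,255),box);n,l,s,_=cv2.connectedComponentsWithStats(m);i=1+np.argmax(s[1:,4]);ys,xs=np.nonzero(l==i)
                                                                                                    ~~~~~~~~~^^^^^^^^^
    return _wrapfunc(a, 'argmax', axis=axis, out=out, **kwds)
    return bound(*args, **kwds)
ValueError: attempt to get argmax of an empty sequence
```

Retreating clear of the head, then a final check from the top camera, including the bystanders against the first picture.

```bash
python3 -m crank '0.033 -0.003 -0.012 0 0 0 0.3;0.033 -0.003 -0.012 0 0 0 0.3;0.033 -0.003 -0.012 0 0 0 0.3;0.033 -0.003 -0.012 0 0 0 0.3;0.033 -0.003 -0.012 0 0 0 0.3;0.033 -0.003 -0.012 0 0 0 0.3;0.033 -0.003 -0.012 0 0 0 0.3;0.033 -0.003 -0.012 0 0 0 0.3;0.033 0 0 0 0 0 0.3;0.033 0 0 0 0 0 0.3;0 0 0 0 0 0 0.3;0 0 0 0 0 0 0.3'
python3 - <<'E'
from chk import *
s=get_image('side');bar(s);roller(s,(100,240,360,400))
d=get_image('top')
try: bar(d,(170,120,260,240));roller(d,(190,120,250,240))
except Exception as e: print("top fail")
for n,k,boxes in(("top0",d,{"dish":(262,103,292,132),"phone":(270,224,297,276),"screw":(405,143,466,192)}),("side0",s,{"dish":(180,233,222,268),"phone":(342,268,416,308),"screw":(296,133,358,165)})):
    a0=cv2.imread(f"pics/{n}.png")
    for b,(x0,y0,x1,y1) in boxes.items(): 
        A=cv2.cvtColor(a0[y0:y1,x0:x1],6).astype(np.float32);B=cv2.cvtColor(k["pixels"][y0:y1,x0:x1],6).astype(np.float32)
        print(n,b,"meandiff",round(float(abs(A-B).mean()),1),"shift px",np.round(cv2.phaseCorrelate(A,B),2).tolist() if 0 else np.round(cv2.phaseCorrelate(A,B)[0],2))
print(get_obs()["tool_pos"])
E
```

```text
time_s: 24.03
tool_pos: [0.445, -0.2276, 0.2433]
ee_rot: [-89.7, 0.7, -91.9]
force: [0.4, 0.1, -0.2]
width: 0.298
bar px [209, 299, 106, 43, 1039] angle -0.06 tip [0.0777 0.0074]
roller 805 [-0.0047  0.016 ] [0.0247 0.1564] 89.76
bar px [205, 136, 16, 86, 555] angle 0.67 tip [ 0.1248 -0.001 ]
roller 165 [-0.0011 -0.0105] [0.1475 0.0124] 0.17
top0 dish meandiff 2.4 shift px [0.01 0.01]
top0 phone meandiff 12.2 shift px [0.91 0.03]
top0 screw meandiff 3.0 shift px [ 0.1  -0.08]
side0 dish meandiff 23.7 shift px [ 0.55 -0.02]
side0 phone meandiff 29.1 shift px [0.47 0.46]
side0 screw meandiff 24.8 shift px [-0.03  0.04]
[ 0.44511398 -0.22646242  0.24316181]
```

Run:
```python
from h import *
d=get_image('top')
for im in(cv2.imread("pics/top0.png"),d["pixels"]):
    g=cv2.cvtColor(im,6)[220:280,266:302]
    for th in(40,50):
        y,x=np.nonzero(g<th);print(th,len(x),x.mean()+266,y.mean()+220,x.min()+266,x.max()+266,y.min()+220,y.max()+220)
```

```text
40 177 279.2881355932203 262.82485875706215 273 293 236 273
50 969 282.765737874097 250.22394220846235 272 293 226 273
40 516 282.46317829457365 251.5794573643411 273 301 227 279
50 940 282.6989361702128 249.47553191489362 272 301 226 279
```

```bash
python3 -c "
from cell import *
print(finish_job(),get_obs()['time_s'])"
```

```text
the job is handed in; nothing more can be done
the job is handed in; nothing more can be done
```

I swung the bar open to about 90°, laid the blue roller in the V seats, swung the bar back against its stop and withdrew the arm. The job was handed in at about 24 s.

**Bar:** it measures 0.7° from home in the top camera and -0.1° in the side camera, though the side view was partly hidden by the arm. The final push against the stop reached about 110 N at the wrist. That is under the 120 N limit but much harder than I intended.

**Roller:** it lies parallel to the head within about 0.2° and is about 1 mm off centre lengthwise. The side camera read 5 mm off centre, but I put less weight on that because the bar hides part of the roller from there.

**While lowering the roller:**
- Its shaft lightly touched the hinge boss (about 5 N).
- It was already resting in the seats as the gripper went down the last few mm, so it slid slightly in the grip before I released it.

**Bystanders:** the dish and screwdriver show 0.1 px of movement or less from the top. The phone's image shifted 0.9 px there, but its outline is unchanged, so I put that down to the arm's shadow. The side-camera comparison was not reliable for these, because the picture had changed too much (shadow or the arm in view).

I used all 12 viewable pictures before closing the bar, so the final state was checked only by measurement, not by eye.

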